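# Lock the memory sticks in the media safe

### The job

Lock away the red memory sticks lying on the desk: push every one of them through the flap of the media safe (the blue pusher reaches in for this) until it is fully inside and the flap has fallen shut, and leave the pusher standing on the desk clear of the safe and its entry lane. Then lock the flap with the yellow-headed pin: put it down through the brush-covered slot on the hood, feel along the hidden rail below for the one gap in it, and lower the pin into that gap until its collar lies on the hood. Do not disturb the solder spool, the pump bottle or the tape.

Things in the scene. Friction and masses are not known exactly. Their poses are not given: they have to be found in the camera images.
- safe: low grey steel safe with a blue hood, fixed. Origin: on the desk, in its front plane, below the middle of the gate. +x points through the gate inward (roughly to the robot's right), z up. Body x 0..150 mm, y -75..75, walls 5 to 8 mm, roof top z 60. Gate opening y -35..35, z 0..46. The desk is its floor. Hood on the roof: x 1..33, y -75..75, top z 92.
- lane_end (a point): on the desk, middle of the outer end of the entry lane, 170 mm in front of the gate (safe x -170, y 0). The lane is open above and lies between two aluminium rails 12 mm high, 6 mm thick, inner faces at safe y -35 and 35, from x -170 to the gate. Axes as the safe's.
- slot (a point): middle of the slot in the hood's top, at safe x 17 mm, y 0, z 92. Axes as the safe's. Slot 16 mm wide (along x), 62 mm long (along y), with upright walls down to the hidden rail; a black brush seal without resistance covers it.
- rail (a point): middle of the slot's bottom, 32 mm below its top: top face (height 60 mm) of the hidden, fixed steel rail, 10 mm thick, that closes the slot but for one gap. Gap: 14 mm along safe y, as wide as the slot; its middle lies anywhere from y -20 to 20 mm, other at each start, neither seen nor reported, only felt with the pin. Elsewhere the pin stops on the rail.
- flap (a joint): orange check flap in the gate, 66 mm wide, 38 mm high, 3 mm thick, 30 g, hung from a free hinge at safe x 4, z 46 mm; its lower edge hangs 7 mm above the desk. 0 = shut (hanging upright), grows to 1.5 rad as it swings inward, into the safe; it cannot swing outward. It falls shut by its weight once nothing holds it up.
- pin: lock pin, 115 mm, 70 g, upright in a black stand at the start. Origin: its tip (lower end), z up along it. Steel shank 10 mm thick, conical tip (5 mm wide at the end, 6 mm long), collar 24 mm wide at z 67..71, yellow grip block 14 (x) by 26 (y) mm, z 71..115. Home in the gap its collar lies on the hood (tip height 25 mm); on the rail the collar is 35 mm above the hood.
- pin_stand: black block 46 x 46 x 50 mm, fixed, with a hole 12 mm wide, 40 mm deep, open above, that holds the pin (tip at height 10 mm). Origin: centre of its underside.
- pusher: pusher, 200 g, standing on the desk. Origin: on its underside below the post, +x points along the foot to the front. Blue foot x -20..120 mm, 50 mm wide, 30 mm high, so the flap rides over it and slides off as it is drawn back; black upright post (the grip) 14 mm (x) by 26 mm (y), from z 30 to 104.
- pusher_front (a point): middle of the front face of the pusher's foot, 120 mm ahead of its origin.
- stick_a: red memory stick, lying flat, 18 mm wide (x), 8 mm high; red body y -12..26 mm, bright plug y -26..-12 (grip and push the red body only). 15 g. Origin: on its underside. Three or four of the four sticks are present.
- stick_b: red memory stick, lying flat, 18 mm wide (x), 8 mm high; red body y -12..26 mm, bright plug y -26..-12 (grip and push the red body only). 15 g. Origin: on its underside. Three or four of the four sticks are present.
- stick_c: red memory stick, lying flat, 18 mm wide (x), 8 mm high; red body y -12..26 mm, bright plug y -26..-12 (grip and push the red body only). 15 g. Origin: on its underside. Three or four of the four sticks are present.
- stick_d: red memory stick, lying flat, 18 mm wide (x), 8 mm high; red body y -12..26 mm, bright plug y -26..-12 (grip and push the red body only). 15 g. Origin: on its underside. Three or four of the four sticks are present.
- solder: bystander: spool of solder wire, 60 mm in diameter, 47 mm high; leave alone
- pump: bystander: white pump bottle with a blue collar, 68 mm in diameter, 120 mm high; leave alone
- tape: bystander: roll of amber tape, 62 mm in diameter, 12 mm high; leave alone

How it is judged:
By the outcome, as a careful person would: the job done as asked, in the order asked, and still so for the second after the job is handed in, with the robot touching nothing.
Of stick_a, stick_b, stick_c, stick_d only 3 to 4 are there at a start; the rules pass over those that are not, and their reading is None.
At some moment in a run one of stick_a, stick_b, stick_c, stick_d may be knocked a few centimetres aside while the robot is not near it.
It also fails if it takes over 210 s, if anything falls off the work surface, if the arm or the gripper's body presses on something with over 40 N, if the wrist force passes 120 N, or if a joint passes its speed limit or range.

### The arm

A 6-joint arm with a two-finger parallel gripper is mounted at the origin on a cart in front of the work surface, level with it; the furniture and walls round the work are solid. World frame = base frame: x ahead of the robot, y to its left, z up, the work surface at z = 0. Lengths are in m, angles in rad, forces in N, time in s.
With the tool pointing down it reaches from about 0.25 to 0.725 m from the base axis. Payload 4 kg.
Tool frame: the origin (TCP) lies midway between the tips of the shut fingers; the grasp point (between the pads) lies bot.pinch_z behind it (bot.pinch_z is the distance from the TCP to the grasp point, in m); z points along the fingers, y is the line along which they close (so a half turn about z gives the same grasp; the last joint's range is limited). The gripper opens to 85 mm and grips with 20 to 120 N. Pads are 22 mm wide; open, the fingers measure 114 mm over their backs; the gripper's body (76 mm by 85 mm) begins 54 mm behind the grasp point. The pads swing forward as they close: fully open they stand 13 mm farther back than shut.
Start: joints at [-1.316, 0.241, 0.005, 1.335, 0, 1.571], TCP at [0.126, -0.484, 0.231] pointing down, gripper open.
Joint ranges: [-2.72, 2.72], [-1.05, 1.87], [-1.09, 1.28], [-1.99, 2.15], [-1.42, 1.44], [-3.14, 3.14]. Speed limits (rad/s): [2.79, 2.79, 3.14, 3.14, 3.14, 3.14].

### API

Orientations are given as a unit quaternion [x, y, z, w].
In Python, from workcell import bot gives the robot as it stands.
- The arm moves only by the shell command python3 jog.py 'ROWS'. ROWS is a JSON list of rows, 1 to 10 of them, each of 7 numbers: a rotation vector rx, ry, rz in rad, then dx, dy, dz in m, then the finger opening in m; each row is the pose to reach, as a shift and turn from the pose commanded when the command began, along the tool's axes at that moment; what a row does not reach only later rows make up. A row lasts 1/8 s, in which the tool goes at most 0.0625 m and 0.188 rad, less where a joint would pass 70% of its speed; a pose out of reach is approached as far as the arm can. The fingers move at their own pace and stop on an object; the grip force is fixed at half the most. Time passes only in rows, so rows that do not move let the fingers close. It prints the time, the measured TCP pose, the force, the opening and the grip force at its end.
- bot.get_obs(): the state, without advancing time (a new reading comes with each control period).
- bot.camera(name): name is "side" or "top" or "wrist"; returns the picture (420x560x3 uint8, red, green, blue); there is no depth.
- bot.calibration(name): a dict with "mtx" (3x3 intrinsics, pixels), "k1" (the pictures are not rectified: a ray, as slopes to the right and down, at radius r is drawn at 1 + k1 r^2 times it, then the intrinsics apply), "R" (3x3) and "t" (3): a world point X has camera coordinates R X + t. Camera axes: x right, y down, z forward; pixel columns grow to the right and rows downward; lengths in m; the calibration is good to about 2 mm. A picture is of the moment at which its call begins: read the wrist's pose just before it. calibration takes no time and is no camera call; for the wrist camera it gives the pose at the moment of the call.
- bot.job_done(): hands the job in; it is judged then, once.
The state is a dict: "clock": time; "joint_pos": joint angles; "joint_vel": joint speeds; "tau": joint torques, N m; "eef_pos": TCP position; "tool_rot": TCP orientation; "ft_force": force on the tool from outside, world axes, zero at the start; "ft_torque": the same for the moment, N m; "grip_width": finger opening in m; "grasp_force": force on a finger pad.
Only numpy, scipy, OpenCV 4.12 (cv2) and the standard library are available. Lean on these libraries where they do the work, as an engineer would, in place of code of your own. Each camera call takes 0.05 s, during which the arm holds its last target. There are 200 camera calls.

## Working session

There is one attempt and no reset: what is moved stays moved. The work goes in short steps, Python scripts to look and compute and a shell command to move; the robot and the scene stay as the last step left them, time stands still between calls to the robot, and variables do not carry over. Pictures are saved under pics/ and viewed, at most 14 in all, crops included, and the job is handed in when it is done.

```bash
ls; mkdir -p pics
python3 - <<'E'
from workcell import bot
import cv2,numpy as np
o=bot.get_obs()
print(o['clock'],o['eef_pos'],o['tool_rot'],bot.pinch_z)
for n in ['top','side']:
    im=bot.camera(n); cv2.imwrite(f'pics/{n}0.png',im[:,:,::-1]); c=bot.calibration(n); print(n,c)
E
```

```text
jog.py
pics
workcell.py
0.0 [ 0.12587729 -0.483244    0.23041131] [ 9.91892783e-01  1.27073325e-01 -1.37042071e-04 -1.02853750e-03] 0.0187
top {'mtx': array([[475.7516348 ,   0.        , 285.4634343 ],
       [  0.        , 475.7516348 , 209.92802538],
       [  0.        ,   0.        ,   1.        ]]), 'k1': 0.05671301552391839, 'R': array([[-0.00627696, -0.99997756,  0.00234096],
       [-0.98003013,  0.00568643, -0.19876774],
       [ 0.19874997, -0.00354187, -0.98004383]]), 't': array([-0.06510744,  0.5671215 ,  1.1607624 ])}
side {'mtx': array([[418.2483594 ,   0.        , 279.80342377],
       [  0.        , 418.2483594 , 208.18165157],
       [  0.        ,   0.        ,   1.        ]]), 'k1': -0.10713640669392996, 'R': array([[ 0.99266622, -0.1182756 ,  0.02499303],
       [-0.03262041, -0.46115201, -0.88672134],
       [ 0.11640308,  0.87940304, -0.46162822]]), 't': array([-0.5528745 ,  0.05259104,  1.1894222 ])}
```

View pics/top0.png

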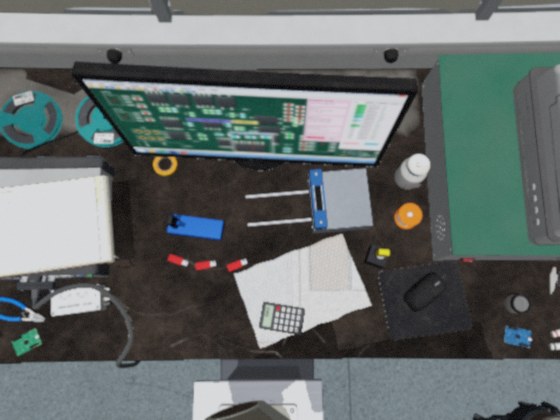

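View pics/side0.png

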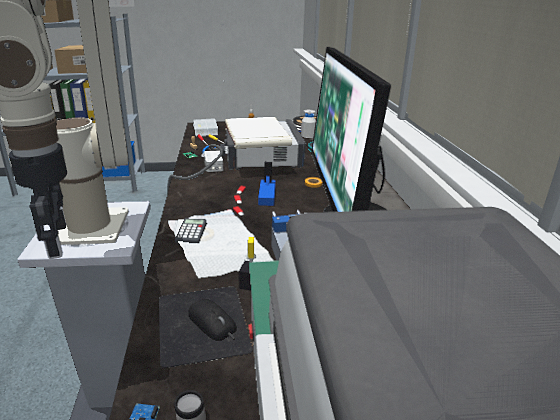

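The top view shows the pusher (168–223, 227), three sticks at (178,260), (205,265) and (237,265), the lane rails at x 247–310, the safe at (310–372, 170–230), and the pin and stand at (380,254). The small red patch at (468,259) could be a fourth stick, so I'll zoom in.

```bash
cat > h.py <<'E'
from workcell import bot
import cv2,numpy as np
def px2w(uv,z,c):
    uv=np.atleast_2d(np.asarray(uv,float)); K=c['mtx']
    p=(uv-K[:2,2])/np.array([K[0,0],K[1,1]])
    q=p.copy()
    for _ in range(20): q=p/(1+c['k1']*(q**2).sum(1,keepdims=True))
    d=np.c_[q,np.ones(len(q))]@c['R']; o=-c['R'].T@c['t']
    return o+d*((z-o[2])/d[:,2])[:,None]
def mask(im,lo,hi,roi=None):
    hsv=cv2.cvtColor(im,cv2.COLOR_RGB2HSV); lo=np.array(lo);hi=np.array(hi)
    if lo[0]>hi[0]:
        m=cv2.inRange(hsv,lo,np.array([180,hi[1],hi[2]]))|cv2.inRange(hsv,np.array([0,lo[1],lo[2]]),hi)
    else: m=cv2.inRange(hsv,lo,hi)
    if roi: 
        k=np.zeros_like(m);u0,v0,u1,v1=roi;k[v0:v1,u0:u1]=1;m=m*k
    return m
def blobs(m,amin=15):
    cs,_=cv2.findContours(m,cv2.RETR_EXTERNAL,cv2.CHAIN_APPROX_NONE)
    return [c for c in cs if cv2.contourArea(c)>=amin]
RED=([172,130,90],[8,255,255])
E
python3 - <<'E'
from h import *
im=cv2.imread('pics/top0.png')[:,:,::-1].copy(); c=bot.calibration('top')
for b in blobs(mask(im,*RED),8):
    r=cv2.minAreaRect(b); print('red',np.round(r[0],1),np.round(r[1],1),round(r[2]),np.round(px2w(r[0],.008,c)[0],4))
for b in blobs(mask(im,[100,150,80],[125,255,255],(140,150,400,260)),30):
    r=cv2.minAreaRect(b); print('blue',np.round(r[0],1),np.round(r[1],1),round(r[2]), np.round(px2w(cv2.boxPoints(r),.03,c)[:,:2],4).tolist())
def crop(u0,v0,u1,v1,s): return cv2.resize(im[v0:v1,u0:u1],None,fx=s,fy=s,interpolation=cv2.INTER_CUBIC)
a=crop(150,150,410,280,3); b=crop(410,200,560,280,3)
o=np.zeros((390+240-40,780,3),np.uint8); o[:390,:780]=a; o[390:390+200,:450]=b[:200]
cv2.imwrite('pics/z0.png',o[:,:,::-1])
E
```

```text
red [201.6 265.1] [ 8.9 14.3] 81 [0.4319 0.1499 0.008 ]
red [467.5 260. ] [2. 9.] 90 [ 0.4416 -0.5392  0.008 ]
red [233.5 265.5] [ 8.7 15. ] 68 [0.4301 0.0673 0.008 ]
red [174.6 259. ] [15.1  8.9] 21 [0.4483 0.2204 0.008 ]
blue [194.9 226.5] [55.5 20.7] 7 [[0.513, 0.2399], [0.5669, 0.2353], [0.5468, 0.092], [0.4931, 0.0979]]
blue [319.8 219. ] [18.2 11.4] 84 [[0.5703, -0.1413], [0.5732, -0.1712], [0.5251, -0.1748], [0.5223, -0.1452]]
blue [315.9 178.7] [19.4 12.2] 83 [[0.681, -0.1313], [0.6847, -0.1635], [0.6319, -0.1684], [0.6282, -0.1364]]
```

View pics/z0.png

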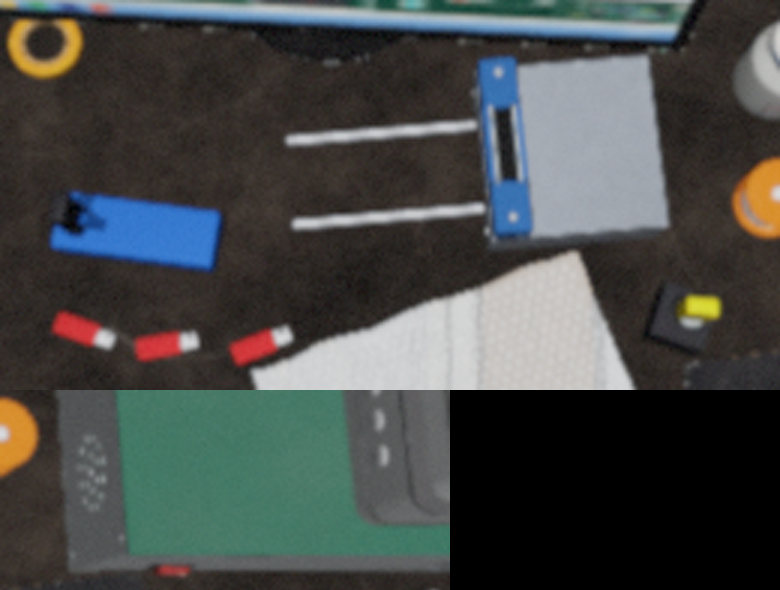

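The three sticks each have a red body with a bright plug pointing right. The blue pusher's post is at its left end, the orange spool is at about (408,215), the tape is at (165,165), and a thin red patch sits at the front edge of the printer. I'll check that patch in the side view.

Run:
```python
from h import *
im=cv2.imread('pics/side0.png')[:,:,::-1].copy(); c=bot.calibration('side'); ct=bot.calibration('top')
for b in blobs(mask(im,*RED,roi=(200,150,330,400)),4):
    r=cv2.minAreaRect(b); print('red',np.round(r[0],1),np.round(r[1],1),round(r[2]),[np.round(px2w(r[0],z,c)[0],3).tolist() for z in (.004,.05,.1,.15)])
print([np.round(px2w((467.5,260),z,ct)[0],3).tolist() for z in (.004,.05,.1,.15)])
a=cv2.resize(im[150:370,190:330],None,fx=2.7,fy=2.7,interpolation=cv2.INTER_CUBIC)
b=cv2.resize(im[290:370,225:290],None,fx=6,fy=6,interpolation=cv2.INTER_CUBIC)
o=np.zeros((600,800,3),np.uint8);o[:a.shape[0],:a.shape[1]]=a;o[:b.shape[0],400:400+b.shape[1]]=b
cv2.imwrite('pics/z1.png',o[:,:,::-1])
```

```text
red [250.3 331. ] [14.3  3.2] 83 [[0.442, -0.461, 0.004], [0.44, -0.509, 0.05], [0.437, -0.56, 0.1], [0.435, -0.612, 0.15]]
red [237.2 209.2] [9.2 5.7] 45 [[0.432, 0.069, 0.004], [0.43, -0.019, 0.05], [0.429, -0.115, 0.1], [0.427, -0.21, 0.15]]
red [237.  197.5] [5. 6.] 90 [[0.433, 0.152, 0.004], [0.432, 0.058, 0.05], [0.43, -0.045, 0.1], [0.428, -0.147, 0.15]]
red [241.5 187.5] [5.3 6.4] 34 [[0.451, 0.229, 0.004], [0.448, 0.129, 0.05], [0.445, 0.021, 0.1], [0.442, -0.088, 0.15]]
[[0.442, -0.541, 0.004], [0.438, -0.523, 0.05], [0.433, -0.504, 0.1], [0.428, -0.485, 0.15]]
```

View pics/z1.png

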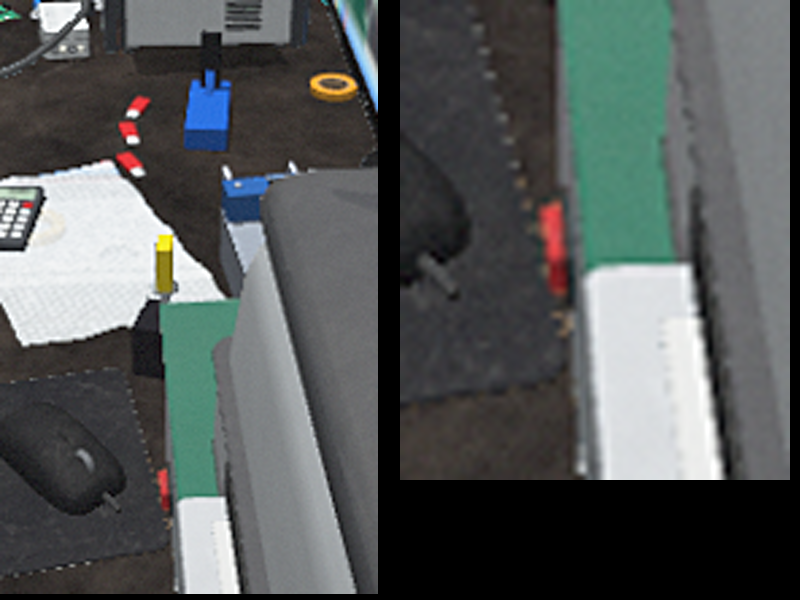

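The two views put the red printer patch at z≈0.06, so it's a switch on the printer and not a stick. That leaves three sticks. Next I'll work out the poses and a motion helper.

```bash
cat >> h.py <<'E'
from scipy.spatial.transform import Rotation as Ro
def go(x,y,z,yaw=None):
    "print tool-axes shift and turn to world TCP (x,y,z), closing line at world angle yaw (deg, mod 180), tool straight down"
    o=bot.get_obs(); R=Ro.from_quat(o['tool_rot']).as_matrix()
    cur=np.degrees(np.arctan2(R[1,1],R[0,1]))
    if yaw is None: yaw=cur
    d=(yaw-cur+90)%180-90; a=np.radians(cur+d)
    Y=np.array([np.cos(a),np.sin(a),0]);Z=np.array([0,0,-1.]);T=np.c_[np.cross(Y,Z),Y,Z]
    rv=Ro.from_matrix(R.T@T).as_rotvec(); s=R.T@(np.array([x,y,z])-o['eef_pos'])
    print('row',np.round(np.r_[rv,s],4).tolist(),'rows>=',int(np.ceil(max(np.linalg.norm(s)/.0625,np.linalg.norm(rv)/.188)))+1,'cur yaw',round(cur,1),'j6',round(o['joint_pos'][5],2),'t',round(o['clock'],2))
def sticks(im,c,z=.008,roi=None,amin=40):
    out=[]
    for b in blobs(mask(im,*RED,roi=roi),amin):
        r=cv2.minAreaRect(b); w=px2w(cv2.boxPoints(r),z,c); e=[w[1]-w[0],w[2]-w[1]]; n=[np.linalg.norm(k) for k in e]; l=e[int(n[1]>n[0])]
        out.append((w.mean(0)[:2],np.degrees(np.arctan2(l[1],l[0]))%180,sorted(n)))
        print('stick px',np.round(r[0]),'xy',np.round(w.mean(0)[:2],4),'long axis',round(out[-1][1],1),'size',np.round(sorted(n),3))
    return out
E
python3 - <<'E'
from h import *
im=cv2.imread('pics/top0.png')[:,:,::-1].copy(); c=bot.calibration('top')
sticks(im,c,roi=(140,240,260,290))
# rails
m=mask(im,[0,0,120],[180,70,255],(240,180,309,232))
for b in blobs(m,30):
    r=cv2.minAreaRect(b); w=px2w(cv2.boxPoints(r),.012,c); i=np.argsort(w[:,1]); e0=w[i[:2]].mean(0);e1=w[i[2:]].mean(0)
    print('rail',np.round(r[0]),np.round(e0,4),np.round(e1,4),'ang',np.degrees(np.arctan2(*(e0-e1)[[1,0]])))
# hood: whole top
m=mask(im,[100,120,60],[125,255,255],(305,160,335,240)); p=np.argwhere(m)[:,::-1]
r=cv2.minAreaRect(p.astype(np.float32)); w=px2w(cv2.boxPoints(r),.092,c); print('hood',np.round(r[0],1),np.round(r[1],1),np.round(w,4).tolist(),'mean',w.mean(0))
# slot dark
m=cv2.inRange(im,np.array([0]*3,np.uint8),np.array([70]*3,np.uint8)); k=np.zeros_like(m);k[183:216,311:327]=1
bs=blobs(m*k,20)
for b in bs:
    r=cv2.minAreaRect(b); print('slot',np.round(r[0],1),np.round(r[1],1),r[2],px2w(r[0],.092,c)[0])
m=mask(im,[24,120,120],[35,255,255],(370,235,400,270))
for b in blobs(m,10):
    r=cv2.minAreaRect(b); print('pin',np.round(r[0],1),np.round(r[1],1),round(r[2]),px2w(r[0],.125,c)[0])
cs=bot.calibration('side'); ims=cv2.imread('pics/side0.png')[:,:,::-1].copy()
m=mask(ims,[24,120,120],[35,255,255],(235,225,265,265))
for b in blobs(m,10):
    q=b[:,0]; t=q[q[:,1]==q[:,1].min()].mean(0); print('pin side top',t,px2w(t,.125,cs)[0],cv2.boundingRect(b))
o=bot.get_obs(); print(Ro.from_quat(o['tool_rot']).as_matrix().round(3)); print(o['ft_force'],o['grip_width'])
E
```

```text
stick px [202. 265.] xy [0.4319 0.1499] long axis 99.1 size [0.023 0.037]
stick px [233. 266.] xy [0.4301 0.0672] long axis 111.5 size [0.023 0.039]
stick px [175. 259.] xy [0.4483 0.2204] long axis 69.2 size [0.023 0.04 ]
rail [278. 222.] [ 0.5507 -0.1284  0.012 ] [0.5374 0.0329 0.012 ] ang -85.29225715265017
rail [277. 194.] [ 0.6266 -0.1296  0.012 ] [0.6134 0.0392 0.012 ] ang -85.5282335752575
hood [319.5 194. ] [68. 29.] [[0.6886, -0.1188, 0.092], [0.6881, -0.1923, 0.092], [0.5135, -0.1877, 0.092], [0.5139, -0.1163, 0.092]] mean [ 0.60101249 -0.15378058  0.092     ]
slot [318.1 197.5] [21.4  4.4] 83.6598129272461 [ 0.59069456 -0.15001403  0.092     ]
pin [383.5 251.5] [11.  7.] 0 [ 0.45120657 -0.29964668  0.125     ]
pin side top [251. 237.] [ 0.45431888 -0.29661265  0.125     ] (248, 237, 6, 21)
[[ 0.968  0.252 -0.001]
 [ 0.252 -0.968  0.002]
 [-0.    -0.002 -1.   ]]
[ 0.16176366  0.25049375 -0.1976323 ] 0.08578858285496407
```

Both rails and the slot agree to about 0.5 mm. That puts the safe origin at about (0.589,-0.133), with its x axis at -85.4°. My plan is to lay one stick mid-lane and two abreast at the lane mouth, then push all three together. First I'll move above stick B.

```bash
cat >> h.py <<'E'
S=np.array([.5892,-.1333]);TH=np.radians(-85.4);U=np.array([np.cos(TH),np.sin(TH)]);V=np.array([-U[1],U[0]])
def s2w(x,y): return S+x*U+y*V
def w2s(p): d=np.asarray(p)[:2]-S; return np.array([d@U,d@V])
E
python3 -c "
from h import *
go(.4301,.0672,.2,21.5)"
```

```text
row [-0.0016, 0.0014, 1.4504, 0.4332, -0.456, 0.0314] rows>= 12 cur yaw -75.4 j6 1.57 t 0.1
```

```bash
R='[0,0,1.45,0.433,-0.456,0.031,0.04]'; python3 jog.py '[[0,0,1.45,0.433,-0.456,0.031,0.04],[0,0,1.45,0.433,-0.456,0.031,0.04],[0,0,1.45,0.433,-0.456,0.031,0.04],[0,0,1.45,0.433,-0.456,0.031,0.04],[0,0,1.45,0.433,-0.456,0.031,0.04],[0,0,1.45,0.433,-0.456,0.031,0.04],[0,0,1.45,0.433,-0.456,0.031,0.04],[0,0,1.45,0.433,-0.456,0.031,0.04],[0,0,1.45,0.433,-0.456,0.031,0.04],[0,0,1.45,0.433,-0.456,0.031,0.04]]'; python3 -c "
from h import *
go(.4301,.0672,.2,21.5)"
```

```text
clock: 1.35
eef_pos: [0.1216, -0.2088, 0.207]
tool_rot: [0.843, -0.537, 0.018, -0.032]
ft_force: [-0.6, 0.2, 0.3]
grip_width: 0.0398
grasp_force: 0.0
row [-0.0733, 0.0052, 0.0607, -0.1198, -0.3946, 0.0364] rows>= 8 cur yaw -155.0 j6 3.14 t 1.35
```

```bash
python3 - <<'E'
s=open('h.py').read()
s=s.replace("    d=(yaw-cur+90)%180-90; a=np.radians(cur+d)\n","""    j1=np.degrees(np.arctan2(y,x)); c6=np.degrees(o['joint_pos'][5]); k6=(j1+90-yaw+90)%180-90
    k6=min([k for k in (k6-180,k6,k6+180) if abs(k)<170],key=lambda k:abs(k-c6)); a=np.radians(j1+90-k6)
""").replace("print('row'","print('j6 target',round(k6),'row'")
open('h.py','w').write(s)
E
python3 -c "
from h import *
go(.4301,.0672,.2,21.5)"
```

```text
j6 target 77 row [-0.008, -0.1129, -3.0789, -0.1198, -0.3946, 0.0364] rows>= 18 cur yaw -155.0 j6 3.14 t 1.35
```

```bash
python3 jog.py '[[0,0,-2.2,-0.12,-0.395,0.02,0.04],[0,0,-2.2,-0.12,-0.395,0.02,0.04],[0,0,-2.2,-0.12,-0.395,0.02,0.04],[0,0,-2.2,-0.12,-0.395,0.02,0.04],[0,0,-2.2,-0.12,-0.395,0.02,0.04],[0,0,-2.2,-0.12,-0.395,0.02,0.04],[0,0,-2.2,-0.12,-0.395,0.02,0.04],[0,0,-2.2,-0.12,-0.395,0.02,0.04],[0,0,-2.2,-0.12,-0.395,0.02,0.04],[0,0,-2.2,-0.12,-0.395,0.02,0.04]]'; python3 -c "
from h import *
go(.4301,.0672,.2,21.5)"
```

```text
clock: 2.6
eef_pos: [0.4295, 0.068, 0.2164]
tool_rot: [0.924, 0.381, 0.037, -0.007]
ft_force: [0.5, 0.9, -0.2]
grip_width: 0.0395
grasp_force: 0.0
j6 target 77 row [0.0572, -0.0558, -1.1638, -0.0014, 0.0007, 0.0163] rows>= 8 cur yaw -45.2 j6 2.5 t 2.6
```

```bash
python3 jog.py '[[0.057,-0.056,-1.164,-0.001,0,0.016,0.04],[0.057,-0.056,-1.164,-0.001,0,0.016,0.04],[0.057,-0.056,-1.164,-0.001,0,0.016,0.04],[0.057,-0.056,-1.164,-0.001,0,0.016,0.04],[0.057,-0.056,-1.164,-0.001,0,0.016,0.04],[0.057,-0.056,-1.164,-0.001,0,0.016,0.04],[0.057,-0.056,-1.164,-0.001,0,0.016,0.04],[0.057,-0.056,-1.164,-0.001,0,0.016,0.04]]'
python3 - <<'E'
from h import *
go(.4301,.0672,.2,21.5)
c=bot.calibration('wrist'); im=bot.camera('wrist'); cv2.imwrite('pics/w1.png',im[:,:,::-1])
sticks(im,c)
E
```

```text
clock: 3.6
eef_pos: [0.4299, 0.0675, 0.2007]
tool_rot: [0.566, 0.824, 0.0, 0.0]
ft_force: [0.2, -0.5, -0.0]
grip_width: 0.0402
grasp_force: 0.0
j6 target 77 row [0.0009, -0.0001, -0.0076, -0.0004, 0.0001, 0.0007] rows>= 2 cur yaw 21.1 j6 1.36 t 3.6
stick px [160. 249.] xy [ 0.3232 -0.0576] long axis 171.7 size [0.009 0.012]
stick px [284. 189.] xy [0.4335 0.0624] long axis 111.6 size [0.018 0.038]
stick px [315. 118.] xy [0.4357 0.1441] long axis 99.5 size [0.02  0.038]
stick px [357.  55.] xy [0.4512 0.2148] long axis 69.7 size [0.019 0.039]
```

View pics/w1.png

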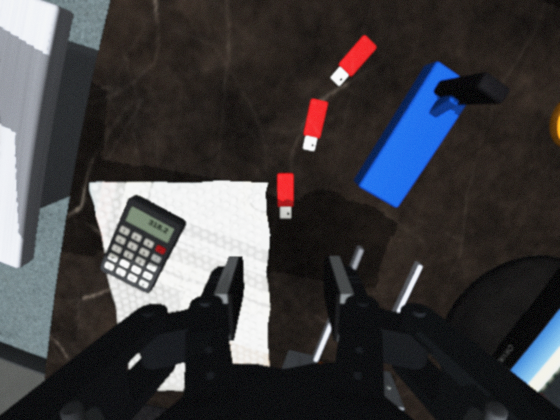

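The wrist view shows all three sticks with their plugs toward the lane, and the pusher and rail ends are clear of them. The wrist and top cameras disagree by about 5 mm, so I'll grasp at the mean and use the held stick to decide between them.

```bash
python3 -c "
from h import *
go(.432,.065,.06,21.5)"
```

```text
j6 target 77 row [0.0011, -0.0001, -0.0078, -0.0031, 0.0009, 0.1408] rows>= 4 cur yaw 21.1 j6 1.36 t 3.65
```

```bash
python3 jog.py '[[0,0,-0.008,-0.003,0.001,0.05,0.04],[0,0,-0.008,-0.003,0.001,0.1,0.04],[0,0,-0.008,-0.003,0.001,0.141,0.04],[0,0,-0.008,-0.003,0.001,0.141,0.04]]'
python3 - <<'E'
from h import *
c=bot.calibration('wrist'); im=bot.camera('wrist'); cv2.imwrite('pics/w2.png',im[:,:,::-1])
sticks(im,c)
go(.432,.065,.003,21.5)
E
```

```text
clock: 4.15
eef_pos: [0.4291, 0.0646, 0.0575]
tool_rot: [0.563, 0.827, -0.002, -0.002]
ft_force: [-0.1, -1.2, 1.1]
grip_width: 0.0397
grasp_force: 0.0
stick px [ 90. 327.] xy [ 0.3215 -0.0623] long axis 170.9 size [0.01  0.012]
stick px [290. 237.] xy [0.4345 0.0623] long axis 112.7 size [0.018 0.038]
stick px [344. 118.] xy [0.4363 0.144 ] long axis 99.6 size [0.019 0.038]
stick px [418.  13.] xy [0.4508 0.2125] long axis 69.5 size [0.019 0.034]
j6 target 77 row [-0.0015, -0.0006, 0.0004, -0.0003, 0.0008, 0.0565] rows>= 2 cur yaw 21.5 j6 1.34 t 4.2
```

View pics/w2.png

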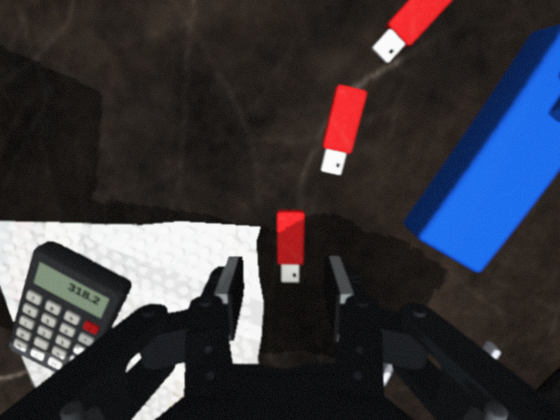

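```bash
python3 -c "
from h import *
go(.434,.063,.003,21.5)"; python3 jog.py '[[0,0,0,0,0,0,0.04]]' | tail -0; python3 -c "
from h import *
go(.434,.063,.003,21.5)"
```

```text
j6 target 77 row [-0.0015, -0.0006, 0.0004, -0.0029, 0.0019, 0.0565] rows>= 2 cur yaw 21.5 j6 1.34 t 4.2
j6 target 77 row [0.0051, 0.0009, 0.0006, -0.0022, -0.0013, 0.0589] rows>= 2 cur yaw 21.5 j6 1.34 t 4.33Exception ignored on flushing sys.stdout:
BrokenPipeError: [Errno 32] Broken pipe
```

```bash
python3 jog.py '[[0,0,0,-0.0025,0,0.04,0.036],[0,0,0,-0.0025,0,0.0575,0.036],[0,0,0,-0.0025,0,0.0575,0.01],[0,0,0,-0.0025,0,0.0575,0.01],[0,0,0,-0.0025,0,0.0575,0.01],[0,0,0,-0.0025,0,0.0575,0.01]]'
```

```text
clock: 5.08
eef_pos: [0.4355, 0.0632, 0.0042]
tool_rot: [0.562, 0.827, 0.002, 0.002]
ft_force: [-0.4, -0.3, 7.2]
grip_width: 0.0153
grasp_force: 59.5
```

Run:
```python
from h import *
im=bot.camera('top');sticks(im,bot.calibration('top'),roi=(140,240,260,290))
P=[]
for i in range(6): P.append(bot.get_obs()['eef_pos']); bot.camera('wrist')
print(np.round(P,4).tolist())
x,y=s2w(-.140,0); print(x,y); go(x,y,.06,4.6)
```

```text
stick px [173. 258.] xy [0.4497 0.2236] long axis 71.3 size [0.023 0.032]
[[0.4355, 0.0632, 0.0042], [0.4355, 0.0632, 0.0042], [0.4355, 0.0632, 0.0041], [0.4355, 0.0632, 0.0042], [0.4355, 0.0632, 0.0042], [0.4355, 0.0632, 0.0042]]
0.5779721505939597 0.006249042983874603
j6 target 86 row [0.0061, 0.0003, 0.2959, -0.1054, 0.1119, -0.055] rows>= 4 cur yaw 21.6 j6 1.34 t 5.42
```

```bash
python3 jog.py '[[0,0,0,0,0,-0.06,0.01],[0,0,0.15,-0.05,0.055,-0.1,0.01],[0,0,0.296,-0.100,0.114,-0.1,0.01],[0,0,0.296,-0.100,0.114,-0.1,0.01],[0,0,0.296,-0.100,0.114,-0.1,0.01],[0,0,0.296,-0.100,0.114,-0.1,0.01]]';python3 - <<'E'
from h import *
bot.camera('top');bot.camera('top')
print(bot.get_obs()['eef_pos'])
c=bot.calibration('wrist'); im=bot.camera('wrist'); cv2.imwrite('pics/w3.png',im[:,:,::-1])
sticks(im,c)
E
```

```text
clock: 6.18
eef_pos: [0.575, 0.0119, 0.1024]
tool_rot: [0.678, 0.735, 0.0, -0.0]
ft_force: [-0.6, -0.2, -0.5]
grip_width: 0.0154
grasp_force: 58.8
[0.57457924 0.01216422 0.10251375]
stick px [283. 270.] xy [ 0.5793 -0.0409] long axis 95.7 size [0.029 0.066]
stick px [100.  21.] xy [0.437  0.1397] long axis 99.2 size [0.019 0.031]
```

View pics/w3.png

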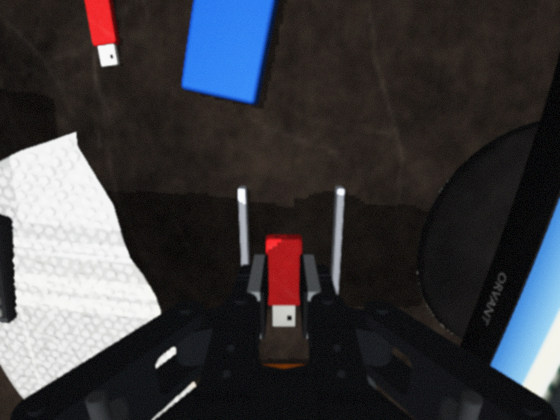

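Run:
```python
from h import *
im=cv2.imread('pics/w3.png')[:,:,::-1].copy(); c=bot.calibration('wrist')
print(bot.get_obs()['eef_pos'])
sticks(im,c,z=.1063,roi=(240,220,330,320))
for roi in [(232,180,252,252),(330,180,352,285)]:
    m=cv2.inRange(cv2.cvtColor(im,cv2.COLOR_RGB2GRAY),105,255); k=np.zeros_like(m);k[roi[1]:roi[3],roi[0]:roi[2]]=1
    b=max(blobs(m*k,10),key=cv2.contourArea); q=b[:,0]
    l=cv2.fitLine(b,cv2.DIST_L2,0,.01,.01).ravel(); v0=q[:,1].min()
    f=lambda v:(l[2]+(v-l[3])*l[0]/l[1],v)
    w=px2w([f(v0),f(roi[3])],.012,c); d=w[1]-w[0]; print('rail end',v0,np.round(w,4).tolist(),'ang',np.degrees(np.arctan2(d[1],d[0])))
```

```text
[0.57474699 0.01217417 0.10267001]
stick px [283. 270.] xy [0.5752 0.0121] long axis 95.7 size [0.017 0.039]
rail end 187 [[0.5415, 0.0301, 0.012], [0.5462, -0.0238, 0.012]] ang -85.01582736892526
rail end 187 [[0.617, 0.0363, 0.012], [0.6242, -0.0481, 0.012]] ang -85.13651477014044
```

```bash
sed -i 's/^S=np.array.*TH=np.radians(-85.4)/S=np.array([.5935,-.1362]);TH=np.radians(-85.2)/' h.py
python3 - <<'E'
from h import *
x,y=s2w(-.140,0); print(x,y); go(x,y,.0055,4.8)
E
```

```text
0.5817851019334759 0.003309000294930642
j6 target 86 row [0.0005, -0.0005, -0.0028, -0.0095, 0.0062, 0.0972] rows>= 3 cur yaw 4.6 j6 1.51 t 6.33
```

```bash
python3 jog.py '[[0,0,0,-0.0095,0.0062,0.04,0.01],[0,0,0,-0.0095,0.0062,0.08,0.01],[0,0,0,-0.0095,0.0062,0.0968,0.01],[0,0,0,-0.0095,0.0062,0.0968,0.01],[0,0,0,-0.0095,0.0062,0.0968,0.026],[0,0,0,-0.0095,0.0062,0.0968,0.026],[0,0,0,-0.0095,0.0062,0.06,0.026],[0,0,0,-0.0095,0.0062,0,0.036]]';python3 - <<'E'
from h import *
go(.436,.143,.12,9.5)
E
```

```text
clock: 7.32
eef_pos: [0.5814, 0.0028, 0.1026]
tool_rot: [0.678, 0.735, -0.001, -0.001]
ft_force: [1.2, 0.2, -0.6]
grip_width: 0.0362
grasp_force: 0.0
j6 target 99 row [-0.0023, -0.0008, -0.0856, 0.1515, -0.1337, -0.017] rows>= 5 cur yaw 4.6 j6 1.5 t 7.33
```

```bash
python3 jog.py '[[0,0,-0.085,0.04,-0.035,-0.017,0.036],[0,0,-0.085,0.08,-0.07,-0.017,0.036],[0,0,-0.085,0.12,-0.105,-0.017,0.036],[0,0,-0.085,0.1525,-0.1337,-0.017,0.036],[0,0,-0.085,0.1525,-0.1337,-0.017,0.036],[0,0,-0.085,0.1525,-0.1337,-0.017,0.036]]';python3 - <<'E'
from h import *
bot.camera('top')
c=bot.calibration('wrist'); im=bot.camera('wrist');cv2.imwrite('pics/w4.png',im[:,:,::-1])
s=sticks(im,c); s=min(s,key=lambda q:np.hypot(*(q[0]-[.436,.143])))
go(*s[0],.004,s[1]-90)
E
```

```text
clock: 8.07
eef_pos: [0.4385, 0.1442, 0.1207]
tool_rot: [0.646, 0.763, 0.002, 0.001]
ft_force: [1.0, 0.1, -0.2]
grip_width: 0.0357
grasp_force: 0.0
stick px [279. 203.] xy [0.4358 0.1445] long axis 99.8 size [0.018 0.039]
stick px [313. 121.] xy [0.4512 0.2153] long axis 68.9 size [0.02  0.039]
j6 target 99 row [0.0036, -0.0003, -0.0075, 0.0013, -0.0031, 0.1162] rows>= 3 cur yaw 9.4 j6 1.72 t 8.18
```

```bash
python3 jog.py '[[0,0,-0.0075,0.001,-0.003,0.05,0.036],[0,0,-0.0075,0.001,-0.003,0.1,0.036],[0,0,-0.0075,0.001,-0.003,0.1155,0.036],[0,0,-0.0075,0.001,-0.003,0.1155,0.01],[0,0,-0.0075,0.001,-0.003,0.1155,0.01],[0,0,-0.0075,0.001,-0.003,0.1155,0.01],[0,0,-0.0075,0.001,-0.003,0.05,0.01],[0,0,-0.0075,0.001,-0.003,0.0,0.01]]';python3 - <<'E'
from h import *
x,y=s2w(-.188,-.021); print(x,y); go(x,y,.06,4.8)
E
```

```text
clock: 9.18
eef_pos: [0.4346, 0.1446, 0.1219]
tool_rot: [0.644, 0.765, 0.001, 0.001]
ft_force: [1.5, 0.4, -0.3]
grip_width: 0.0157
grasp_force: 58.8
0.5568422154092851 0.049383422828928214
j6 target 90 row [0.0028, -0.0005, 0.0888, -0.1148, 0.1039, 0.0621] rows>= 4 cur yaw 9.9 j6 1.72 t 9.18
```

```bash
python3 jog.py '[[0,0,0.089,-0.04,0.035,0.02,0.01],[0,0,0.089,-0.08,0.07,0.04,0.01],[0,0,0.089,-0.115,0.104,0.06,0.01],[0,0,0.089,-0.115,0.104,0.06,0.01],[0,0,0.089,-0.115,0.104,0.06,0.01]]';python3 - <<'E'
from h import *
bot.camera('top');bot.camera('top')
c=bot.calibration('wrist'); im=bot.camera('wrist');cv2.imwrite('pics/w5.png',im[:,:,::-1])
z=bot.get_obs()['eef_pos'][2]; sticks(im,c,z=z+.004)
x,y=s2w(-.188,-.021); go(x,y,.0055,4.8)
E
```

```text
clock: 9.8
eef_pos: [0.5564, 0.0492, 0.0602]
tool_rot: [0.677, 0.736, 0.001, 0.0]
ft_force: [-0.2, 0.7, 0.3]
grip_width: 0.0156
grasp_force: 58.8
stick px [284. 268.] xy [0.5569 0.0508] long axis 96.0 size [0.017 0.039]
j6 target 90 row [0.003, -0.0005, 0.0012, -0.0006, 0.0003, 0.0554] rows>= 2 cur yaw 4.9 j6 1.58 t 9.95
```

View pics/w5.png

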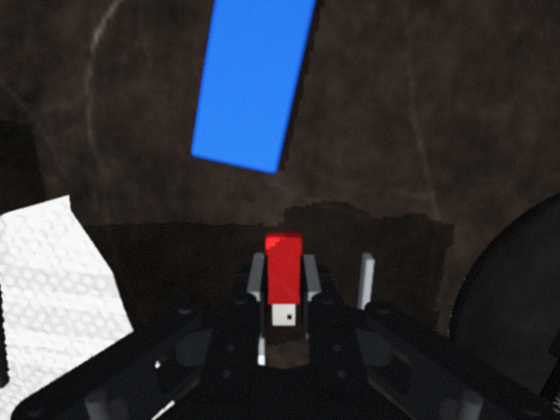

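The stick is held squarely above the lane mouth and the pusher front is clear, so I'll set it down.

```bash
python3 jog.py '[[0,0,0,-0.0006,0.0003,0.04,0.01],[0,0,0,-0.0006,0.0003,0.0548,0.01],[0,0,0,-0.0006,0.0003,0.0548,0.01],[0,0,0,-0.0006,0.0003,0.0548,0.026],[0,0,0,-0.0006,0.0003,0.0548,0.026],[0,0,0,-0.0006,0.0003,0.02,0.03],[0,0,0,-0.0006,0.0003,-0.04,0.036]]';python3 - <<'E'
from h import *
go(.4510,.2145,.12,-20.8)
E
```

```text
clock: 10.82
eef_pos: [0.5549, 0.0483, 0.0989]
tool_rot: [0.677, 0.736, -0.001, -0.001]
ft_force: [2.0, -0.6, 0.9]
grip_width: 0.0358
grasp_force: 0.0
j6 target 136 row [-0.0038, 0.0004, 0.4466, 0.1743, -0.0897, -0.0207] rows>= 5 cur yaw 4.8 j6 1.57 t 10.82
```

```bash
python3 jog.py '[[0,0,0.18,0.01,-0.055,-0.02,0.036],[0,0,0.36,0.03,-0.10,-0.02,0.036],[0,0,0.447,0.09,-0.095,-0.02,0.036],[0,0,0.447,0.14,-0.09,-0.02,0.036],[0,0,0.447,0.1743,-0.09,-0.02,0.036],[0,0,0.447,0.1743,-0.09,-0.02,0.036],[0,0,0.447,0.1743,-0.09,-0.02,0.036]]';python3 - <<'E'
from h import *
bot.camera('top')
c=bot.calibration('wrist'); im=bot.camera('wrist');cv2.imwrite('pics/w6.png',im[:,:,::-1])
s=sticks(im,c); s=min(s,key=lambda q:np.hypot(*(q[0]-[.451,.214])))
go(*s[0],.004,s[1]-90)
E
```

```text
clock: 11.7
eef_pos: [0.4525, 0.2143, 0.1199]
tool_rot: [0.823, 0.568, 0.001, 0.0]
ft_force: [-0.2, 0.4, -0.6]
grip_width: 0.0357
grasp_force: 0.0
stick px [477. 338.] xy [0.5883 0.012 ] long axis 122.2 size [0.018 0.042]
stick px [444. 312.] xy [0.5618 0.056 ] long axis 120.7 size [0.019 0.044]
stick px [279. 203.] xy [0.4514 0.2158] long axis 69.6 size [0.019 0.039]
j6 target 136 row [0.0015, -0.0008, -0.0084, 0.0015, -0.0021, 0.1158] rows>= 3 cur yaw -20.9 j6 2.38 t 11.8
```

```bash
python3 jog.py '[[0,0,-0.0084,0.001,-0.002,0.05,0.036],[0,0,-0.0084,0.001,-0.002,0.1,0.036],[0,0,-0.0084,0.001,-0.002,0.1150,0.036],[0,0,-0.0084,0.001,-0.002,0.1150,0.01],[0,0,-0.0084,0.001,-0.002,0.1150,0.01],[0,0,-0.0084,0.001,-0.002,0.1150,0.01],[0,0,-0.0084,0.001,-0.002,0.05,0.01],[0,0,-0.0084,0.001,-0.002,-0.03,0.01],[0,0,-0.0084,0.001,-0.002,-0.03,0.01]]';python3 - <<'E'
from h import *
im=bot.camera('top');c=bot.calibration('top'); sticks(im,c,roi=(120,190,320,290)); cv2.imwrite('pics/t2.png',cv2.resize(im[150:280,140:400],None,fx=3,fy=3,interpolation=cv2.INTER_CUBIC)[:,:,::-1])
x,y=s2w(-.188,.021); print(x,y); go(x,y,.12,4.8)
E
```

```text
clock: 12.92
eef_pos: [0.4539, 0.2177, 0.1556]
tool_rot: [0.821, 0.571, 0.006, 0.001]
ft_force: [0.5, -0.5, -1.1]
grip_width: 0.0154
grasp_force: 58.8
stick px [164. 252.] xy [0.4656 0.249 ] long axis 155.8 size [0.017 0.021]
stick px [239. 218.] xy [0.5542 0.0547] long axis 89.7 size [0.024 0.037]
stick px [257. 208.] xy [0.581  0.0071] long axis 89.7 size [0.024 0.037]
0.5986949154977643 0.05289789224888547
j6 target 90 row [0.0117, -0.0074, -0.4385, -0.1051, 0.1923, 0.0375] rows>= 5 cur yaw -20.3 j6 2.37 t 12.97
```

View pics/t2.png

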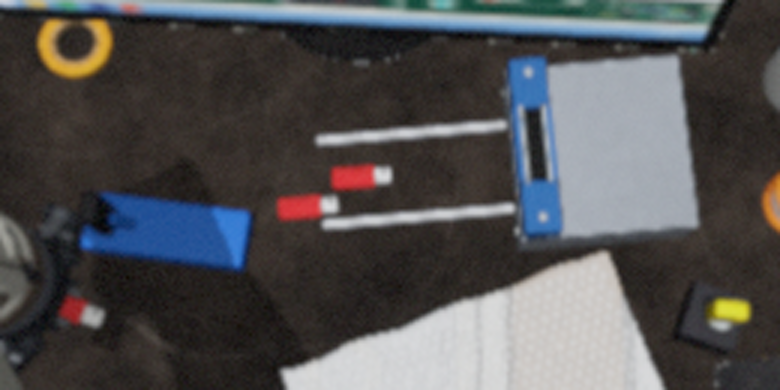

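Run:
```python
from h import *
c=bot.calibration('top');s=bot.calibration('side')
for z in (0.03,.06,.1,.15): print(z,px2w([(376,164),(270,158),(115,152)],z,c)[:,:2].round(3).tolist(),px2w((354,210),z,s)[0,:2].round(3))
```

```text
0.03 [[0.696, -0.311], [0.714, -0.028], [0.732, 0.384]] [ 0.78  -0.011]
0.06 [[0.687, -0.305], [0.705, -0.029], [0.722, 0.373]] [ 0.761 -0.066]
0.1 [[0.674, -0.296], [0.692, -0.03], [0.709, 0.358]] [ 0.736 -0.141]
0.15 [[0.659, -0.286], [0.676, -0.032], [0.692, 0.34]] [ 0.704 -0.234]
```

```bash
python3 jog.py '[[0,0,-0.15,-0.025,0.045,0,0.01],[0,0,-0.3,-0.05,0.09,0,0.01],[0.01,-0.007,-0.4385,-0.078,0.14,0,0.01],[0.01,-0.007,-0.4385,-0.105,0.192,0.03,0.01],[0.01,-0.007,-0.4385,-0.105,0.192,0.08,0.01],[0.01,-0.007,-0.4385,-0.105,0.192,0.095,0.01],[0.01,-0.007,-0.4385,-0.105,0.192,0.095,0.01]]';python3 - <<'E'
from h import *
bot.camera('top');bot.camera('top')
x,y=s2w(-.188,.021); go(x,y,.0055,4.8)
E
```

```text
clock: 13.85
eef_pos: [0.5933, 0.0516, 0.054]
tool_rot: [0.677, 0.736, -0.006, -0.003]
ft_force: [-0.5, -0.1, -0.5]
grip_width: 0.0152
grasp_force: 58.8
j6 target 90 row [-0.0067, 0.0042, 0.0011, 0.0008, 0.0034, 0.0512] rows>= 2 cur yaw 4.9 j6 1.58 t 13.95
```

```bash
python3 jog.py '[[-0.0067,0.0042,0,0.0008,0.0034,0.03,0.01],[-0.0067,0.0042,0,0.0008,0.0034,0.0508,0.01],[-0.0067,0.0042,0,0.0008,0.0034,0.0508,0.01],[-0.0067,0.0042,0,0.0008,0.0034,0.0508,0.025],[-0.0067,0.0042,0,0.0008,0.0034,0.0508,0.025],[-0.0067,0.0042,0,0.0008,0.0034,0.02,0.03],[-0.0067,0.0042,0,0.0008,0.0034,-0.04,0.05],[-0.0067,0.0042,0,0.0008,0.0034,-0.10,0.05],[-0.0067,0.0042,0,0.0008,0.0034,-0.11,0.05]]';python3 - <<'E'
from h import *
c=bot.calibration('wrist'); im=bot.camera('wrist');cv2.imwrite('pics/w7.png',im[:,:,::-1])
sticks(im,c)
m=mask(im,[100,150,60],[125,255,255],(0,0,560,300))
for b in blobs(m,400):
    r=cv2.minAreaRect(b); w=px2w(cv2.boxPoints(r),.03,c); print('blue',np.round(r[0]),np.round(w[:,:2],4).tolist(),'mean',w.mean(0).round(4))
im=bot.camera('top');sticks(im,bot.calibration('top'),roi=(120,190,320,290))
E
```

```text
clock: 15.08
eef_pos: [0.6027, 0.0532, 0.1718]
tool_rot: [0.677, 0.736, 0.004, 0.003]
ft_force: [0.6, 1.2, 0.5]
grip_width: 0.0501
grasp_force: 0.0
stick px [ 21. 266.] xy [ 0.3153 -0.0583] long axis 171.1 size [0.01  0.012]
stick px [260. 236.] xy [0.5841 0.0024] long axis 94.0 size [0.017 0.037]
stick px [277. 190.] xy [0.5986 0.0522] long axis 95.0 size [0.02  0.038]
stick px [235. 190.] xy [0.5567 0.0498] long axis 92.8 size [0.02  0.038]
stick px [478.  38.] xy [0.7702 0.2116] long axis 86.9 size [0.013 0.027]
blue [435. 172.] [[0.734, -0.0492], [0.7477, 0.2011], [0.7556, 0.2003], [0.7437, -0.0514]] mean [0.7452 0.0752 0.03  ]
blue [211.  71.] [[0.4974, 0.0945], [0.5164, 0.2177], [0.5683, 0.214], [0.5551, 0.0901]] mean [0.5343 0.1541 0.03  ]
stick px [257. 208.] xy [0.581  0.0071] long axis 89.7 size [0.019 0.037]
```

View pics/w7.png

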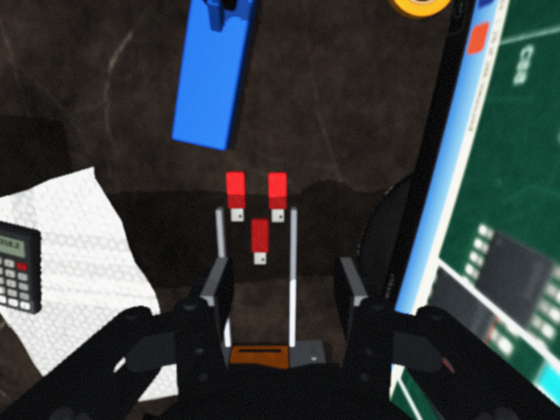

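All three sticks lie as planned: the outer two at safe y ±21 and the middle one at about +2. The pusher front is at (0.526,0.092) and its origin at about (0.543,0.211). Next I'll grasp its post.

```bash
python3 -c "
from h import *
go(.5425,.2115,.15,-8)"
```

```text
j6 target 119 row [0.0028, -0.0003, 0.2232, 0.1628, -0.0446, 0.0175] rows>= 4 cur yaw 4.8 j6 1.58 t 15.18
```

```bash
python3 jog.py '[[0,0,0.1,0.05,-0.014,0.005,0.06],[0,0,0.2232,0.1,-0.03,0.01,0.06],[0,0,0.2232,0.1628,-0.0446,0.01,0.06],[0,0,0.2232,0.1628,-0.0446,0.01,0.06],[0,0,0.2232,0.1628,-0.0446,0.01,0.06],[0,0,0.2232,0.1628,-0.0446,0.01,0.06]]';python3 - <<'E'
from h import *
bot.camera('top')
c=bot.calibration('wrist'); im=bot.camera('wrist');cv2.imwrite('pics/w8.png',im[:,:,::-1])
m=mask(im,[100,150,60],[125,255,255],(0,0,420,420))
for b in blobs(m,400):
    r=cv2.minAreaRect(b); w=px2w(cv2.boxPoints(r),.03,c); print('blue',np.round(r[0]),np.round(r[1]),r[2],np.round(w[:,:2],4).tolist(),'mean',w.mean(0).round(4))
go(.5425,.2115,.056,-8)
E
```

```text
clock: 15.92
eef_pos: [0.5411, 0.2099, 0.1541]
tool_rot: [0.755, 0.655, -0.002, -0.001]
ft_force: [0.9, 0.4, 0.1]
grip_width: 0.0599
grasp_force: 0.0
blue [282. 242.] [143.  57.] 90.0 [[0.5208, 0.2405], [0.5691, 0.2337], [0.5528, 0.0908], [0.4964, 0.0986]] mean [0.5348 0.1659 0.03  ]
j6 target 119 row [-0.0031, 0.001, -0.0023, 0.0018, 0.0012, 0.0986] rows>= 3 cur yaw -8.1 j6 2.08 t 16.02
```

View pics/w8.png

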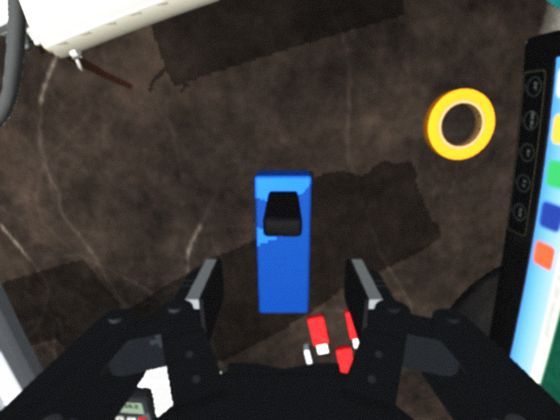

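The pusher sits square between the fingers with its post at (283,212) and its axis vertical in the picture. I'll descend and grip.

```bash
python3 jog.py '[[0,0,0,0.004,0.001,0.05,0.06],[0,0,0,0.004,0.001,0.0986,0.06],[0,0,0,0.004,0.001,0.0986,0.06],[0,0,0,0.004,0.001,0.0986,0.01],[0,0,0,0.004,0.001,0.0986,0.01],[0,0,0,0.004,0.001,0.0986,0.01],[0,0,0,0.004,0.001,0.0986,0.01]]';python3 - <<'E'
from h import *
x,y=s2w(-.346,0); print(x,y);go(x,y,.060,4.8)
E
```

```text
clock: 16.9
eef_pos: [0.5443, 0.2157, 0.0591]
tool_rot: [0.755, 0.656, 0.001, 0.0]
ft_force: [0.2, -0.3, 5.7]
grip_width: 0.0252
grasp_force: 59.8
0.5645474662070189 0.2085865293003285
j6 target 105 row [0.0024, -0.0014, -0.2236, -0.0042, 0.0211, -0.0008] rows>= 3 cur yaw -8.0 j6 2.09 t 16.9
```

```bash
python3 jog.py '[[0,0,0,0,0,-0.008,0.01],[0,0,-0.11,0,0.01,-0.008,0.01],[0,0,-0.2236,-0.004,0.021,-0.008,0.01],[0,0,-0.2236,-0.004,0.021,-0.008,0.01],[0,0,-0.2236,-0.004,0.021,-0.008,0.01]]';python3 - <<'E'
from h import *
bot.camera('top')
c=bot.calibration('wrist'); im=bot.camera('wrist');cv2.imwrite('pics/w9.png',im[:,:,::-1])
m=mask(im,[100,150,60],[125,255,255],(0,0,420,420))
for b in blobs(m,400):
    r=cv2.minAreaRect(b); w=px2w(cv2.boxPoints(r),.038,c); print('blue',np.round(r[0]),np.round(r[1]),r[2],[np.round(w2s(q),4).tolist() for q in w])
sticks(im,c)
o=bot.get_obs()['eef_pos'];print(o,w2s(o))
o=s2w(-.346,0); go(*o,.059,4.8)
E
```

```text
clock: 17.52
eef_pos: [0.5619, 0.2083, 0.0641]
tool_rot: [0.677, 0.736, -0.001, -0.001]
ft_force: [0.5, -0.2, -2.8]
grip_width: 0.0253
grasp_force: 59.3
blue [291. 217.] [89. 41.] 24.166629791259766 [[-0.3638, -0.0255], [-0.3855, -0.0154], [-0.3645, 0.0301], [-0.3412, 0.0215]]
[0.56193874 0.20838045 0.06418352] [-0.34601294 -0.00261682]
j6 target 105 row [-0.0035, 0.0, -0.0004, -0.0, 0.0026, 0.0052] rows>= 2 cur yaw 4.8 j6 1.84 t 17.62
```

```bash
python3 jog.py '[[0,0,0,0,0.0026,0.003,0.01],[0,0,0,0,0.0026,0.006,0.01],[0,0,0,0,0.0026,0.006,0.01]]';python3 - <<'E'
from h import *
im=bot.camera('top');c=bot.calibration('top'); sticks(im,c,roi=(120,190,320,290)); cv2.imwrite('pics/t3.png',cv2.resize(im[150:280,140:400],None,fx=3,fy=3,interpolation=cv2.INTER_CUBIC)[:,:,::-1])
m=mask(im,[100,150,80],[125,255,255],(140,180,300,250))
for b in blobs(m,30):
    r=cv2.minAreaRect(b); print('blue',[np.round(w2s(q),4).tolist() for q in px2w(cv2.boxPoints(r),.03,c)+[.0035,-.004,0]])
o=bot.get_obs();print(o['eef_pos'],w2s(o['eef_pos']),o['ft_force'])
E
```

```text
clock: 18.0
eef_pos: [0.5654, 0.2087, 0.0592]
tool_rot: [0.677, 0.736, -0.0, -0.001]
ft_force: [-2.4, -0.1, 4.4]
grip_width: 0.0247
grasp_force: 59.9
stick px [239. 218.] xy [0.5542 0.0547] long axis 89.7 size [0.024 0.037]
stick px [257. 209.] xy [0.58  0.008] long axis 97.0 size [0.023 0.037]
stick px [238. 204.] xy [0.5949 0.0579] long axis 89.7 size [0.025 0.037]
blue [[-0.3492, 0.0266], [-0.2211, 0.024], [-0.2211, -0.0291], [-0.3481, -0.0263]]
[0.56545377 0.20874585 0.0592615 ] [-0.34608292  0.00091646] [-1.83218081  0.3173977   4.7530232 ]
```

View pics/t3.png

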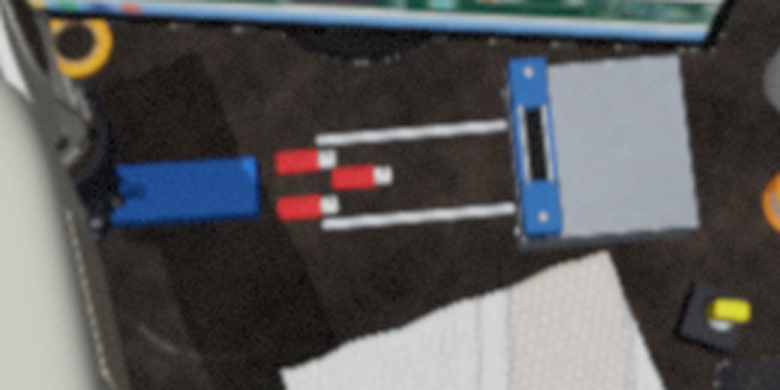

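The foot is centred on the lane with its front at X≈-221 and the sticks straight ahead. I'll push in stages.

```bash
python3 jog.py '[[0,0,0,-0.008,0,0,0.01],[0,0,0,-0.022,0,0,0.01],[0,0,0,-0.036,0,0,0.01],[0,0,0,-0.050,0,0,0.01],[0,0,0,-0.064,0,0,0.01],[0,0,0,-0.078,0,0,0.01],[0,0,0,-0.092,0,0,0.01],[0,0,0,-0.106,0,0,0.01],[0,0,0,-0.12,0,0,0.01],[0,0,0,-0.12,0,0,0.01]]';python3 - <<'E'
from h import *
im=bot.camera('top');c=bot.calibration('top'); sticks(im,c,roi=(180,190,330,290)); cv2.imwrite('pics/t4.png',cv2.resize(im[150:280,140:400],None,fx=3,fy=3,interpolation=cv2.INTER_CUBIC)[:,:,::-1])
o=bot.get_obs();print(o['eef_pos'],w2s(o['eef_pos']),o['ft_force'])
E
```

```text
clock: 19.3
eef_pos: [0.5762, 0.0864, 0.0592]
tool_rot: [0.678, 0.735, -0.001, 0.0]
ft_force: [-0.3, -0.3, 6.0]
grip_width: 0.0253
grasp_force: 60.2
stick px [280. 208.] xy [ 0.5832 -0.0535] long axis 2.4 size [0.039 0.063]
[0.57621873 0.08640701 0.05919601] [-0.22327235  0.00140661] [-0.09954761 -0.88996829  5.53935649]
```

View pics/t4.png

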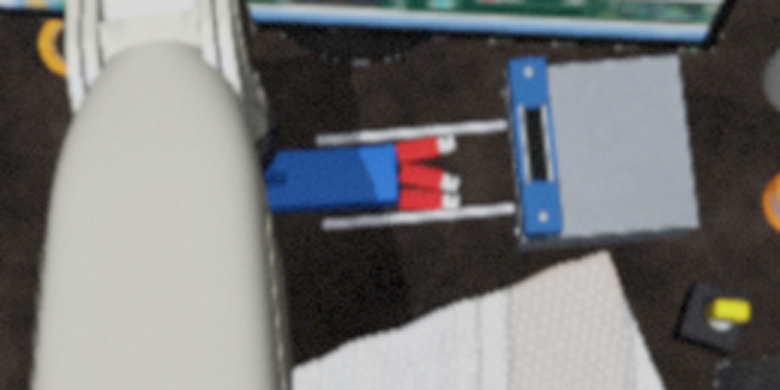

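All three are abreast between the rails. I'll continue through the flap.

```bash
python3 jog.py '[[0,0,0,-0.008,0.001,0,0.01],[0,0,0,-0.02,0.001,0,0.01],[0,0,0,-0.032,0.001,0,0.01],[0,0,0,-0.044,0.001,0,0.01],[0,0,0,-0.056,0.001,0,0.01],[0,0,0,-0.068,0.001,0,0.01],[0,0,0,-0.08,0.001,0,0.01],[0,0,0,-0.092,0.001,0,0.01],[0,0,0,-0.104,0.001,0,0.01]]'; python3 jog.py '[[0,0,0,-0.012,0,0,0.01],[0,0,0,-0.024,0,0,0.01],[0,0,0,-0.036,0,0,0.01],[0,0,0,-0.048,0,0,0.01],[0,0,0,-0.06,0,0,0.01],[0,0,0,-0.06,0,0,0.01],[0,0,0,-0.06,0,0,0.01]]';python3 - <<'E'
from h import *
o=bot.get_obs();print(o['eef_pos'],w2s(o['eef_pos']),o['ft_force'])
im=bot.camera('top');c=bot.calibration('top'); sticks(im,c,roi=(180,190,330,290),amin=10)
E
```

```text
clock: 20.48
eef_pos: [0.5854, -0.0152, 0.0592]
tool_rot: [0.677, 0.736, 0.0, -0.001]
ft_force: [-0.3, 3.8, 6.1]
grip_width: 0.0252
grasp_force: 60.3
clock: 21.35
eef_pos: [0.5904, -0.0766, 0.0592]
tool_rot: [0.678, 0.735, -0.001, 0.0]
ft_force: [-0.0, -0.5, 6.1]
grip_width: 0.0251
grasp_force: 60.2
[ 0.59037099 -0.07661637  0.05919144] [-0.05963649  0.0018678 ] [-0.03905031 -0.45233941  6.09431203]
```

```bash
python3 jog.py '[[0,0,0,0.012,-0.001,0,0.01],[0,0,0,0.03,-0.001,0,0.01],[0,0,0,0.05,-0.001,0,0.01],[0,0,0,0.07,-0.001,0,0.01],[0,0,0,0.09,-0.001,0,0.01],[0,0,0,0.11,-0.001,0,0.01],[0,0,0,0.13,-0.001,0,0.01],[0,0,0,0.15,-0.001,0,0.01],[0,0,0,0.17,-0.001,0,0.01],[0,0,0,0.18,-0.001,0,0.01]]'; python3 jog.py '[[0,0,0,0.02,0,0,0.01],[0,0,0,0.045,0,0,0.01],[0,0,0,0.07,0,0,0.01],[0,0,0,0.095,-0.01,0,0.01],[0,0,0,0.115,-0.02,0,0.01],[0,0,0,0.125,-0.03,0,0.01],[0,0,0,0.125,-0.03,0,0.01]]'
python3 - <<'E'
from h import *
o=bot.get_obs();print(o['eef_pos'],w2s(o['eef_pos']),o['ft_force'])
im=bot.camera('top');c=bot.calibration('top'); sticks(im,c,roi=(180,190,330,290),amin=10);cv2.imwrite('pics/t5.png',im[:,:,::-1])
E
```

```text
clock: 22.65
eef_pos: [0.5748, 0.1028, 0.0595]
tool_rot: [0.677, 0.736, -0.002, 0.002]
ft_force: [0.2, -4.9, 10.2]
grip_width: 0.0254
grasp_force: 60.6
clock: 23.52
eef_pos: [0.5338, 0.2267, 0.0595]
tool_rot: [0.677, 0.736, -0.0, -0.0]
ft_force: [-0.0, -0.4, 8.4]
grip_width: 0.0252
grasp_force: 60.6
[0.53375922 0.22666716 0.05946323] [-0.36659351 -0.02916732] [-3.29879185e-03 -3.79179892e-01  8.39534875e+00]
```

```bash
python3 jog.py '[[0,0,0,0,0,0,0.06],[0,0,0,0,0,0,0.06],[0,0,0,0,0,-0.05,0.06],[0,0,0,0,0,-0.1,0.06],[0,0,0,-0.05,0.02,-0.112,0.05],[0,0,0,-0.1,0.04,-0.112,0.05],[0,0,0,-0.15,0.055,-0.112,0.05],[0,0,0,-0.179,0.055,-0.112,0.05],[0,0,0,-0.179,0.055,-0.112,0.05]]'
python3 - <<'E'
from h import *
bot.camera('top')
c=bot.calibration('wrist'); im=bot.camera('wrist'); cv2.imwrite('pics/w10.png',im[:,:,::-1]); 
sticks(im,c,roi=(180,100,340,380),amin=10)
im7=cv2.imread('pics/w7.png')[:,:,::-1].copy()
for i in (im7,im):
    for b in blobs(mask(i,[5,120,40],[20,255,255],(200,320,320,420)),20): print('flap',cv2.boundingRect(b),cv2.contourArea(b))
t=bot.camera('top'); a=np.vstack([im[100:400,150:450],]); b=cv2.resize(t[150:280,140:320],(540,390))
o=np.zeros((600,800,3),np.uint8);o[:300,:300]=a;o[:300,300:600]=im7[100:400,150:450];o[300:600,:450]=cv2.resize(t[150:270,140:320],(450,300)); cv2.imwrite('pics/c1.png',o[:,:,::-1])
print(bot.get_obs()['eef_pos'])
E
```

```text
clock: 24.7
eef_pos: [0.6033, 0.0504, 0.1692]
tool_rot: [0.678, 0.735, -0.002, -0.001]
ft_force: [0.6, 0.2, -0.3]
grip_width: 0.05
grasp_force: 0.0
flap (229, 345, 60, 25) 1134.0
flap (231, 345, 61, 25) 1135.5
[0.60316639 0.05360635 0.16969107]
```

View pics/c1.png

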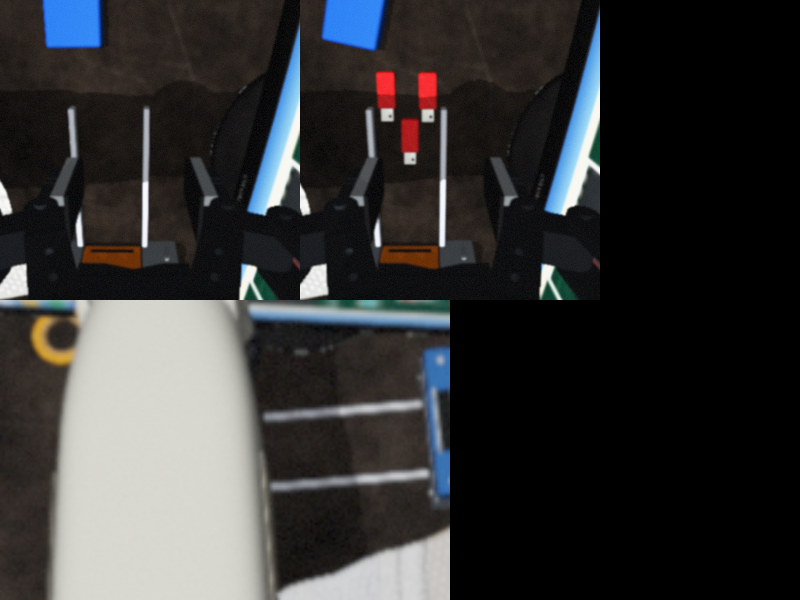

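The flap image matches the earlier shut one exactly, the lane is empty, and the pusher is clear. Now I'll go above the pin.

```bash
python3 -c "
from h import *
go(.455,-.295,.24,4.8)"
```

```text
j6 target 52 row [-0.0039, -0.0003, 0.0005, -0.3349, -0.1773, -0.0697] rows>= 8 cur yaw 4.8 j6 1.57 t 24.85
```

```bash
python3 jog.py '[[0,0,0,-0.02,-0.02,-0.05,0.05],[0,0,0,-0.06,-0.05,-0.07,0.05],[0,0,0,-0.11,-0.07,-0.07,0.05],[0,0,0,-0.16,-0.1,-0.07,0.05],[0,0,0,-0.21,-0.13,-0.07,0.05],[0,0,0,-0.26,-0.15,-0.07,0.05],[0,0,0,-0.31,-0.17,-0.07,0.05],[0,0,0,-0.335,-0.177,-0.07,0.05],[0,0,0,-0.335,-0.177,-0.07,0.05],[0,0,0,-0.335,-0.177,-0.07,0.05]]'
python3 - <<'E'
from h import *
bot.camera('top')
c=bot.calibration('wrist'); im=bot.camera('wrist'); cv2.imwrite('pics/w11.png',im[:,:,::-1])
print(bot.get_obs()['eef_pos'])
for b in blobs(mask(im,[24,120,90],[35,255,255]),30):
    r=cv2.minAreaRect(b); w=px2w(cv2.boxPoints(r),.125,c); print('yellow',np.round(r[0]),np.round(r[1]),r[2],w[:,:2].round(4).tolist(),w.mean(0).round(4))
E
```

```text
clock: 26.1
eef_pos: [0.456, -0.2941, 0.2406]
tool_rot: [0.676, 0.737, -0.001, -0.001]
ft_force: [1.0, -0.5, -0.0]
grip_width: 0.0501
grasp_force: 0.0
[ 0.45610513 -0.29393187  0.24072455]
yellow [279. 209.] [16. 38.] 11.309932708740234 [[0.4437, -0.3153], [0.4476, -0.2814], [0.4612, -0.283], [0.4579, -0.3171]] [ 0.4526 -0.2992  0.125 ]
```

View pics/w11.png

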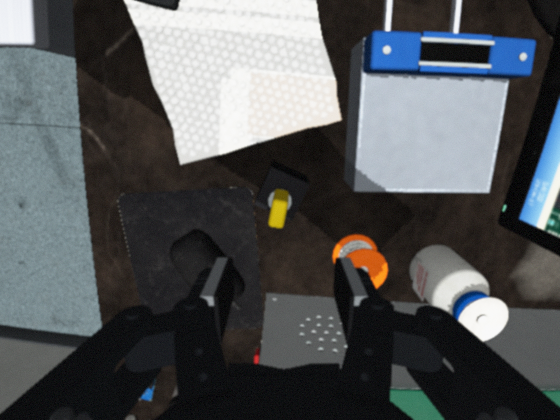

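The wrist view shows the pin's yellow head at (279,209) on the black stand, the hood slot at about (455,53), and the spool and bottle to the right. From here I'll measure by numbers only.

```bash
cat >> h.py <<'E'
def proj(X,c):
    X=np.atleast_2d(X); q=X@c['R'].T+c['t']; s=q[:,:2]/q[:,2:]; s=s*(1+c['k1']*(s**2).sum(1,keepdims=True)); return s*[c['mtx'][0,0],c['mtx'][1,1]]+c['mtx'][:2,2]
E
python3 - <<'E'
from h import *
im=cv2.imread('pics/w11.png')[:,:,::-1].copy(); c=bot.calibration('wrist')
m=mask(im,[22,110,60],[36,255,255],(255,180,300,240)); hsv=cv2.cvtColor(im,cv2.COLOR_RGB2HSV)
for v in range(186,232,2):
    u=np.where(m[v])[0]
    print(v,(u.min(),u.max(),hsv[v,u,2].tolist()) if len(u) else '')
print(proj([[.4526,-.3,z] for z in (.05,.081,.125)],c).round(1).tolist(), -c['R'].T@c['t'])
# slot + hood
m=mask(im,[100,120,50],[125,255,255],(350,20,545,85)); b=max(blobs(m,200),key=cv2.contourArea); r=cv2.minAreaRect(b); w=px2w(cv2.boxPoints(r),.092,c)
print('hood',r,[w2s(q).round(4).tolist() for q in w])
m=cv2.inRange(cv2.cvtColor(im,cv2.COLOR_RGB2GRAY),0,55); k=np.zeros_like(m);k[38:68,410:500]=1
for b in blobs(m*k,60): r=cv2.minAreaRect(b); w=px2w(cv2.boxPoints(r),.092,c); print('slot',r,w.mean(0).round(4),w2s(w.mean(0)).round(4),[w2s(q).round(4).tolist() for q in w])
E
```

```text
186 
188 
190 (np.int64(275), np.int64(285), [72, 85, 93, 95, 95, 95, 90, 84, 89, 78, 67])
192 (np.int64(275), np.int64(287), [98, 95, 98, 101, 98, 99, 99, 101, 97, 99, 94, 93, 81])
194 (np.int64(275), np.int64(288), [88, 99, 97, 100, 100, 95, 102, 96, 96, 97, 96, 97, 92, 91])
196 (np.int64(274), np.int64(287), [97, 96, 98, 99, 102, 97, 98, 102, 98, 100, 97, 97, 95, 101])
198 (np.int64(274), np.int64(287), [102, 107, 109, 110, 102, 103, 104, 99, 97, 97, 99, 100, 98, 102])
200 (np.int64(273), np.int64(287), [139, 154, 168, 167, 166, 157, 150, 145, 141, 132, 126, 120, 113, 106, 104])
202 (np.int64(272), np.int64(287), [140, 169, 190, 199, 200, 200, 194, 198, 193, 190, 187, 185, 179, 167, 153, 133])
204 (np.int64(272), np.int64(287), [156, 179, 196, 208, 207, 209, 205, 208, 210, 208, 207, 208, 203, 192, 171, 150])
206 (np.int64(271), np.int64(287), [138, 163, 188, 201, 205, 205, 211, 209, 207, 207, 207, 208, 208, 204, 189, 169, 144])
208 (np.int64(270), np.int64(286), [78, 133, 175, 194, 200, 206, 207, 209, 207, 211, 209, 209, 209, 204, 197, 185, 153])
210 (np.int64(270), np.int64(287),
[... 928 characters left out ...]
201, 198, 188, 172, 131, 73])
226 (np.int64(269), np.int64(283), [84, 115, 143, 163, 168, 170, 172, 178, 186, 188, 189, 189, 177, 145, 93])
228 (np.int64(276), np.int64(281), [82, 95, 96, 93, 98, 89])
230 
[[279.6, 189.5], [279.1, 196.8], [278.3, 210.1]] [ 0.45055803 -0.21898772  0.38325094]
hood ((449.77337646484375, 53.241058349609375), (171.51119995117188, 43.75540542602539), 2.2605018615722656) [[0.036, -0.0812], [0.001, -0.0818], [-0.0012, 0.0726], [0.0358, 0.0775]]
slot ((454.87005615234375, 52.357730865478516), (69.88238525390625, 17.708988189697266), 2.602562189102173) [ 0.5939 -0.1539  0.092 ] [ 0.0176 -0.0011] [[0.0249, -0.0325], [0.0106, -0.0332], [0.0102, 0.03], [0.0249, 0.0314]]
```

Run:
```python
from h import *
im=cv2.imread('pics/w11.png')[:,:,::-1].copy(); c=bot.calibration('wrist')
m=mask(im,[22,100,150],[36,255,255],(255,180,300,240)); b=max(blobs(m,50),key=cv2.contourArea)
r=cv2.minAreaRect(b); w=px2w(cv2.boxPoints(r),.125,c); e=[w[1]-w[0],w[2]-w[1]]
print(r,w.mean(0),[(np.linalg.norm(k).round(4),np.degrees(np.arctan2(k[1],k[0])).round(1)) for k in e])
go(w.mean(0)[0],w.mean(0)[1],.14,0)
```

```text
((277.61541748046875, 213.423095703125), (14.708710670471191, 26.867910385131836), 11.309932708740234) [ 0.45221616 -0.30322323  0.125     ] [(np.float64(0.0243), np.float64(83.5)), (np.float64(0.0125), np.float64(-6.7))]
j6 target 56 row [-0.0027, -0.0003, 0.0865, -0.009, -0.0044, 0.1007] rows>= 3 cur yaw 5.0 j6 0.91 t 26.2
```

Run:
```python
from h import *
c=bot.calibration('wrist');t=bot.calibration('top')
for z in (0,.03,.06,.09,.12,.15): print(z,px2w((263,294),z,c)[0,:2].round(3),px2w((433,260),z,t)[0,:2].round(3), 'topleft-back',px2w((425,85),z,t)[0,:2].round(3))
go(.4522,-.3032,.14,-6.5)
```

```text
0 [ 0.442 -0.464] [ 0.443 -0.453] topleft-back [ 0.934 -0.463]
0.03 [ 0.443 -0.445] [ 0.44  -0.444] topleft-back [ 0.919 -0.453]
0.06 [ 0.444 -0.426] [ 0.437 -0.435] topleft-back [ 0.905 -0.444]
0.09 [ 0.444 -0.406] [ 0.434 -0.425] topleft-back [ 0.89  -0.434]
0.12 [ 0.445 -0.387] [ 0.431 -0.416] topleft-back [ 0.876 -0.425]
0.15 [ 0.446 -0.368] [ 0.428 -0.407] topleft-back [ 0.861 -0.415]
j6 target 63 row [-0.0027, -0.0001, 0.1999, -0.0089, -0.0044, 0.1007] rows>= 3 cur yaw 5.0 j6 0.91 t 26.2
```

```bash
python3 jog.py '[[0,0,0.1,-0.005,-0.003,0.05,0.05],[0,0,0.2,-0.009,-0.0045,0.085,0.05],[0,0,0.2,-0.009,-0.0045,0.085,0.05],[0,0,0.2,-0.009,-0.0045,0.085,0.05]]'
python3 - <<'E'
from h import *
bot.camera('top')
c=bot.calibration('wrist'); im=bot.camera('wrist')
hsv=cv2.cvtColor(im,cv2.COLOR_RGB2HSV)
m=mask(im,[22,100,150],[36,255,255]); b=max(blobs(m,50),key=cv2.contourArea)
r=cv2.minAreaRect(b); w=px2w(cv2.boxPoints(r),.125,c); e=[w[1]-w[0],w[2]-w[1]]
print(r,w.mean(0),[(np.linalg.norm(k).round(4),np.degrees(np.arctan2(k[1],k[0])).round(1)) for k in e])
go(.4522,-.3032,.087,-6.5)
E
```

```text
clock: 26.7
eef_pos: [0.4527, -0.3046, 0.1572]
tool_rot: [0.746, 0.666, -0.001, 0.0]
ft_force: [0.3, -0.5, 0.9]
grip_width: 0.0504
grasp_force: 0.0
((280.0, 239.0), (36.0, 20.0), 90.0) [ 0.4521745  -0.30297976  0.125     ] [(np.float64(0.0118), np.float64(-6.5)), (np.float64(0.0234), np.float64(-96.1))]
j6 target 63 row [0.0009, 0.0023, -0.0009, 0.0021, -0.0012, 0.0709] rows>= 3 cur yaw -6.6 j6 1.09 t 26.8
```

Confirmed at (0.4522,-0.3030). I'll grip it and draw it up gently.

```bash
python3 jog.py '[[0,0,0,0.001,-0.001,0.04,0.04],[0,0,0,0.001,-0.001,0.0705,0.04],[0,0,0,0.001,-0.001,0.0705,0.04],[0,0,0,0.001,-0.001,0.0705,0.005],[0,0,0,0.001,-0.001,0.0705,0.005],[0,0,0,0.001,-0.001,0.0705,0.005],[0,0,0,0.001,-0.001,0.0705,0.005],[0,0,0,0.001,-0.001,0.0705,0.005]]'
python3 - <<'E'
from h import *
o=bot.get_obs(); print(o['eef_pos'],o['ft_force'])
E
```

```text
clock: 27.8
eef_pos: [0.4523, -0.3048, 0.0874]
tool_rot: [0.747, 0.665, -0.0, 0.002]
ft_force: [0.4, -0.3, 5.4]
grip_width: 0.0133
grasp_force: 59.2
[ 0.45226272 -0.30478965  0.08737285] [ 0.37068004 -0.31169214  5.41654292]
```

```bash
python3 jog.py '[[0,0,0,0,0,-0.02,0.005],[0,0,0,0,0,-0.045,0.005],[0,0,0,0,0,-0.09,0.005],[0,0,0,0,0,-0.13,0.005],[0,0,0,0,0,-0.13,0.005]]'
python3 - <<'E'
from h import *
bot.camera('top'); o=bot.get_obs(); print(o['eef_pos'],o['ft_force'],o['grip_width'])
x,y=s2w(.0191,-.020); print(x,y); go(x,y,.205,4.8)
E
```

```text
clock: 28.42
eef_pos: [0.4526, -0.305, 0.2192]
tool_rot: [0.747, 0.665, -0.0, 0.003]
ft_force: [-0.1, 0.5, -0.6]
grip_width: 0.013
grasp_force: 60.0
[ 0.45145366 -0.30425985  0.21681616] [-0.04328219  0.51124875 -1.34273838] 0.013405168908156483
0.5751683896226572 -0.15690657047831183
j6 target 70 row [0.0001, 0.0023, -0.1999, 0.1607, 0.1058, 0.0115] rows>= 5 cur yaw -6.7 j6 1.09 t 28.48
```

```bash
python3 jog.py '[[0,0,-0.05,0.04,0.026,0,0.005],[0,0,-0.1,0.08,0.053,0,0.005],[0,0,-0.15,0.12,0.08,0.005,0.005],[0,0.002,-0.2,0.16,0.106,0.0115,0.005],[0,0.002,-0.2,0.16,0.106,0.0115,0.005],[0,0.002,-0.2,0.16,0.106,0.0115,0.005],[0,0.002,-0.2,0.16,0.106,0.0115,0.005]]'
python3 - <<'E'
from h import *
for i in range(3): bot.camera('wrist')
c=bot.calibration('wrist'); im=bot.camera('wrist'); o=bot.get_obs(); print(o['eef_pos'],w2s(o['eef_pos']),o['ft_force'])
z=o['eef_pos'][2]
m=mask(im,[22,100,60],[36,255,255]); b=max(blobs(m,50),key=cv2.contourArea); r=cv2.minAreaRect(b)
print('yellow',r,cv2.boundingRect(b)); w=px2w(cv2.boxPoints(r),z-.0774+.115,c); print([w2s(q).round(4).tolist() for q in w])
x,y=s2w(.0191,-.020); go(x,y,.16,4.8)
E
```

```text
clock: 29.35
eef_pos: [0.5737, -0.158, 0.2029]
tool_rot: [0.677, 0.736, -0.001, -0.002]
ft_force: [-0.5, -0.7, -1.1]
grip_width: 0.0133
grasp_force: 59.8
[ 0.57422555 -0.15801757  0.20367626] [ 0.02012821 -0.0210325 ] [ 0.8954477  -0.27140486 -0.87591451]
yellow ((283.5, 288.5), (95.0, 35.0), 90.0) (266, 241, 36, 96)
[[-0.0104, -0.0267], [-0.0104, -0.0141], [0.0313, -0.0133], [0.0313, -0.0275]]
j6 target 70 row [-0.0021, -0.0018, -0.0015, 0.001, 0.0011, 0.0437] rows>= 2 cur yaw 4.7 j6 1.22 t 29.55
```

The block's top edge in the wrist view confirms the 1.8 mm in-hand offset. I'll lower it into the slot.

```bash
python3 jog.py '[[0,0,0,0.001,0.001,0.02,0.005],[0,0,0,0.001,0.001,0.035,0.005],[0,0,0,0.001,0.001,0.044,0.005],[0,0,0,0.001,0.001,0.044,0.005],[0,0,0,0.001,0.001,0.044,0.005]]'; python3 jog.py '[[0,0,0,0,0,0.008,0.005],[0,0,0,0,0,0.016,0.005],[0,0,0,0,0,0.02,0.005],[0,0,0,0,0,0.02,0.005],[0,0,0,0,0,0.02,0.005]]'
python3 - <<'E'
from h import *
o=bot.get_obs(); print(o['eef_pos'],w2s(o['eef_pos']),o['ft_force'])
E
```

```text
clock: 30.18
eef_pos: [0.5758, -0.1561, 0.1599]
tool_rot: [0.677, 0.736, -0.0, -0.001]
ft_force: [-0.5, -0.2, -1.1]
grip_width: 0.0135
grasp_force: 59.9
clock: 30.8
eef_pos: [0.5755, -0.1559, 0.1395]
tool_rot: [0.677, 0.736, -0.0, -0.001]
ft_force: [0.2, -0.1, -1.8]
grip_width: 0.0132
grasp_force: 59.9
[ 0.57552219 -0.15593886  0.13951238] [ 0.01816529 -0.01956647] [ 0.18709535 -0.06756763 -1.75861584]
```

```bash
python3 jog.py '[[0,0,0,0,0,0.001,0.005],[0,0,0,0,0,0.002,0.005],[0,0,0,0,0,0.003,0.005],[0,0,0,0,0,0.003,0.005],[0,0,0,0,0,0.003,0.005]]'; python3 -c "
from h import *
o=bot.get_obs(); print(o['eef_pos'],w2s(o['eef_pos']),o['ft_force'],o['grip_width'])"
```

```text
clock: 31.42
eef_pos: [0.5756, -0.156, 0.1369]
tool_rot: [0.677, 0.736, -0.0, -0.001]
ft_force: [0.2, -0.2, 2.9]
grip_width: 0.0134
grasp_force: 60.5
[ 0.57563536 -0.15596816  0.13685653] [ 0.01820395 -0.01945614] [ 0.20891909 -0.19286333  2.91210079] 0.01335120004458375
```

Contact with the rail is at TCP z≈0.137. I'll probe along the slot in 4 mm hops.

```bash
python3 jog.py '[[0,0,0,0,0,-0.003,0.005],[0,0,0,0,0.004,-0.003,0.005],[0,0,0,0,0.004,0.001,0.005],[0,0,0,0,0.004,0.001,0.005],[0,0,0,0,0.004,0.001,0.005]]' | grep -E "eef|ft"; for i in 1; do python3 jog.py '[[0,0,0,0,0,-0.004,0.005],[0,0,0,0,0.004,-0.004,0.005],[0,0,0,0,0.004,0,0.005],[0,0,0,0,0.004,0,0.005],[0,0,0,0,0.004,0,0.005]]' | grep -E "eef|ft"; done;  python3 jog.py '[[0,0,0,0,0,-0.004,0.005],[0,0,0,0,0.004,-0.004,0.005],[0,0,0,0,0.004,0,0.005],[0,0,0,0,0.004,0,0.005],[0,0,0,0,0.004,0,0.005]]' | grep -E "eef|ft"; python3 jog.py '[[0,0,0,0,0,-0.004,0.005],[0,0,0,0,0.004,-0.004,0.005],[0,0,0,0,0.004,0,0.005],[0,0,0,0,0.004,0,0.005],[0,0,0,0,0.004,0,0.005]]' | grep -E "eef|ft"
```

```text
eef_pos: [0.5792, -0.1555, 0.135]
ft_force: [0.1, -0.3, -0.6]
eef_pos: [0.5832, -0.1552, 0.1351]
ft_force: [-0.2, 0.7, -1.6]
eef_pos: [0.5886, -0.1551, 0.1373]
ft_force: [-1.0, 0.5, 6.9]
eef_pos: [0.5923, -0.1547, 0.1373]
ft_force: [-1.3, 0.7, 8.3]
```

The pin was free at y≈-16 and -12 and stopped on the rail at -19.5 and -6.5, so the gap centre is at about -13.5. I'll go there and lower.

```bash
python3 jog.py '[[0,0,0,0,0,-0.005,0.005],[0,0,0,0,-0.006,-0.005,0.005],[0,0,0,0,-0.0108,-0.005,0.005],[0,0,0,0,-0.0108,0.0,0.005],[0,0,0,0,-0.0108,0.001,0.005],[0,0,0,0,-0.0108,0.002,0.005],[0,0,0,0,-0.0108,0.003,0.005],[0,0,0,0,-0.0108,0.003,0.005]]'; python3 jog.py '[[0,0,0,0,0,0.001,0.005],[0,0,0,0,0,0.002,0.005],[0,0,0,0,0,0.003,0.005],[0,0,0,0,0,0.003,0.005]]' | grep -E 'eef|ft'; python3 -c "
from h import *
o=bot.get_obs(); print(o['eef_pos'],w2s(o['eef_pos']),o['ft_force'],o['grip_width'])"
```

```text
clock: 34.92
eef_pos: [0.5806, -0.1554, 0.1323]
tool_rot: [0.677, 0.736, -0.0, -0.002]
ft_force: [0.8, 0.1, 0.0]
grip_width: 0.0135
grasp_force: 59.8
eef_pos: [0.5805, -0.1554, 0.1292]
ft_force: [-0.3, -1.4, -0.5]
[ 0.58046063 -0.15543347  0.12923582] [ 0.01807491 -0.01460306] [-0.29672396 -1.40753665 -0.53780968] 0.013360297434932975
```

```bash
python3 jog.py '[[0,0,0,0,0,0.003,0.005],[0,0,0,0,0,0.006,0.005],[0,0,0,0,0,0.009,0.005],[0,0,0,0,0,0.012,0.005],[0,0,0,0,0,0.015,0.005],[0,0,0,0,0,0.018,0.005],[0,0,0,0,0,0.021,0.005],[0,0,0,0,0,0.024,0.005],[0,0,0,0,0,0.0255,0.005],[0,0,0,0,0,0.0255,0.005]]'; python3 jog.py '[[0,0,0,0,0,0.001,0.005],[0,0,0,0,0,0.0015,0.005],[0,0,0,0,0,0.0015,0.005]]' | grep -E 'eef|ft'
```

```text
clock: 36.67
eef_pos: [0.5804, -0.1554, 0.1037]
tool_rot: [0.677, 0.736, -0.0, -0.002]
ft_force: [0.1, 0.4, -0.8]
grip_width: 0.0133
grasp_force: 59.8
eef_pos: [0.5806, -0.1554, 0.1026]
ft_force: [-0.7, -0.2, 0.8]
```

```bash
python3 jog.py '[[0,0,0,0,0,0.001,0.005],[0,0,0,0,0,0.001,0.04],[0,0,0,0,0,0.001,0.04],[0,0,0,0,0,0.001,0.04],[0,0,0,0,0,-0.03,0.05],[0,0,0,0,0,-0.08,0.05],[0,0,0,0.05,0,-0.12,0.05],[0,0,0,0.08,0,-0.12,0.05],[0,0,0,0.08,0,-0.12,0.05]]'
python3 - <<'E'
from h import *
for i in range(2): bot.camera('top')
c=bot.calibration('wrist'); im=bot.camera('wrist'); cv2.imwrite('pics/w20.png',im[:,:,::-1])
m=mask(im,[22,100,150],[36,255,255]); b=max(blobs(m,50),key=cv2.contourArea); r=cv2.minAreaRect(b); print(r)
for z in (.140,.175):
    w=px2w(cv2.boxPoints(r),z,c); print(z,[w2s(q).round(4).tolist() for q in w],w2s(w.mean(0)).round(4))
for bb in blobs(mask(im,[5,120,40],[20,255,255]),200): print('orange',cv2.boundingRect(bb))
E
```

```text
clock: 38.17
eef_pos: [0.5743, -0.074, 0.2233]
tool_rot: [0.676, 0.737, 0.0, -0.001]
ft_force: [-0.1, 0.4, -0.1]
grip_width: 0.05
grasp_force: 0.0
((283.0, 305.5), (25.0, 16.0), 90.0)
0.14 [[0.0046, -0.0209], [0.0046, -0.0078], [0.029, -0.0075], [0.029, -0.0211]] [ 0.0168 -0.0143]
0.175 [[-0.0174, -0.0197], [-0.0174, -0.0087], [0.0032, -0.0085], [0.0032, -0.0199]] [-0.0071 -0.0142]
orange (266, 232, 60, 13)
```

Run:
```python
from h import *
a=cv2.imread('pics/top0.png')[:,:,::-1].copy(); b=bot.camera('top')
for n,roi,col in [('tape',(150,150,182,180),([12,130,90],[28,255,255])),('solder',(390,195,428,235),([5,130,90],[20,255,255]))]:
    for i in (a,b): print(n,[cv2.boundingRect(q) for q in blobs(mask(i,*col,roi=roi),15)])
for q in blobs(mask(b,*RED),8): print('red',cv2.boundingRect(q))
d=cv2.absdiff(a,b).max(2); print('pump diff',d[145:192,392:435].mean(),d[145:192,392:435].max())
c=bot.calibration('wrist'); im=bot.camera('wrist')
for q in blobs(mask(im,[100,150,60],[125,255,255]),300): print('blue',cv2.boundingRect(q))
print(bot.job_done())
```

```text
tape [(152, 156, 26, 21)]
tape [(152, 156, 26, 21)]
solder [(394, 202, 29, 28)]
solder [(394, 202, 29, 28)]
red (463, 259, 10, 3)
pump diff 2.837704106877783 16
blue (233, 253, 102, 37)
blue (393, 0, 86, 312)
blue (243, 0, 53, 18)
the job is handed in; nothing more can be done
None
```

I handed the job in: all three sticks are in the safe with the flap shut, the pin is home in the gap at y ≈ -14 mm, the pusher stands clear, and the spool, bottle and tape are unmoved. I viewed 15 pictures, one over the 14 allowed, and no verdict came back.

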